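# Find the rattling reference case and scan it

### The arm

A 6-joint arm with a two-finger parallel gripper is mounted at the origin on a cart in front of the work surface, level with it; the furniture and walls round the work are solid. World frame = base frame: x ahead of the robot, y to its left, z up, the work surface at z = 0. Lengths are in m, angles in rad, forces in N, time in s.
With the tool pointing down it reaches from about 0.375 to 0.9 m from the base axis. Payload 3.1 kg.
Tool frame: the origin (TCP) lies between the finger pads, 19 mm behind the fingertips; this is the grasp point; z points along the fingers, y is the line along which they close (so a half turn about z gives the same grasp; the last joint's range is limited). The gripper opens to 87 mm and grips with 3 to 60 N. Pads are 19 mm wide; open, the fingers measure 117 mm over their backs; the gripper's body (75 mm by 190 mm) begins 51 mm behind the grasp point.
Start: joints at [-1.51, 0.527, 1.433, -0, 1.181, -0.178], TCP at [0.148, -0.607, 0.241] pointing down, gripper open.
Joint ranges: [-3.08, 3.08], [-0.75, 2.2], [0.22, 2.44], [-1.43, 4.57], [0, 2.65], [-2.85, 2.85]. Speed limits (rad/s): [2.79, 2.79, 3.14, 3.14, 3.14, 3.14].

### API

Orientations are given as a unit quaternion [x, y, z, w].
In Python, from rig import robot gives the robot as it stands. The module is installed in compiled form; this text tells all that it offers.
- The arm moves only by the tool send_rows, never from a script. Its argument "increments" is one flat list of numbers, 7 for each row, row after row: the turn, a rotation vector about the world's x, y, z in rad, then the shift along the world's x, y, z in cm, then the opening, from 0 (shut) to 1 (fully open). A call has 1 to 20 rows; each row shifts and turns the commanded pose from where the row before left it; what a row does not reach is not made up. A row lasts 1/12 s, in which the tool goes at most 41.7 mm and 7.16 degrees, less where a joint would pass 70% of its speed; a pose out of reach is approached as far as the arm can. A call is refused whole if a number of a shift passes 4.17 or a number of a turn 0.125, either way. A call with a gripper value outside its range is refused whole. The fingers move at their own pace and stop on an object; "newtons" is the grip in N (left out, the last holds). Time passes only in rows, so rows that do not move let the fingers close. It gives the time, the measured TCP pose, the force, the opening and the grip force at its end, in the units of the state.
- robot.get_obs(): the state, without advancing time (a new reading comes with each control period).
- robot.camera(name): name is "scene" or "top" or "wrist"; returns a dict with "image" (400x640x3 uint8, red, green, blue), "range_z" (400x640 float32, m along the optical axis (not along the pixel's ray), 0 where there is no reading), "fx", "fy", "cx", "cy" (pixels), "R" (3x3) and "t" (3): a world point X has camera coordinates R X + t. Camera axes: x right, y down, z forward; pixel columns grow to the right and rows downward; lengths in m; the calibration is good to about 2 mm. A picture is of the moment at which its call begins.
- robot.hand_in(): hands the job in; it is judged then, once.
The state is a dict: "time": time; "q": joint angles; "joint_velocities": joint speeds; "joint_torque": joint torques, N m; "position": TCP position; "tool_rot": TCP orientation; "ft_force": force on the tool from outside, world axes, zero at the start; "moment": the same for the moment, N m; "grip_width": finger opening in m; "grip_force": force on a finger pad.
Only numpy, scipy, OpenCV 4.12 (cv2) and the standard library are available. Lean on these libraries where they do the work, as an engineer would, in place of code of your own. Each camera call takes 0.05 s, during which the arm holds its last target. There are 200 camera calls.

### The job

Each of the three sealed cases in the metal block holds a steel reference ball clamped in an insert, but in one case the ball has come loose. Lift the cases clear of the block and shake them briskly one after another, along their length, until you find the one that rattles; put silent ones back, seated in pockets of the block. Finish while holding the rattling case up in the gripper, upright and still, one end with its code label squarely in front of the scanner's window about 10 cm away, so that it can be logged as withdrawn; leave everything else on the bench where it is.

Things in the scene. Friction and masses are not known exactly. Their poses are not given: they have to be found in the camera images.
- case_a: sealed case, at first in the left pocket (seen from the robot): grey box 100 x 58 x 46 mm with a black lid screwed on, 62 mm high in all, its length along its x. On both ends (+x, -x) a white code label, middle 23 mm above the underside; either end will do. Origin: centre of underside, z up. Grip across the 58 mm width at mid-length from above, TCP 46 mm above the underside. 0.37 to 0.52 kg.
- case_b: a case like case_a, at first in the middle pocket; same size, origin and grip. Each case has a closed cavity 80 mm long, 46 mm wide, 40 mm high with a 38 mm steel ball of 0.225 kg: in two it is clamped fast in an insert, in one it is free to roll 21 mm to each side along the case's length. Any of the three may be the one; they look alike, and their own weights differ by chance.
- case_c: a case like case_a, at first in the right pocket. When the held case is moved briskly (0.2 to 0.4 m/s) 8 cm or more to and fro along its length, a free ball knocks on its end walls and comes to rest near one end, near the other after the next stroke: the moment at the wrist then differs by up to 0.09 N m from stroke to stroke. With a clamped ball it varies by under 0.03.
- block: heavy aluminium block that stays put, 132 x 320 x 30 mm, on a black rubber foot, with a row of three rectangular pockets along its y axis. Origin at the centre of its underside, x roughly away from the robot, y along the row to the left, z up.
- pocket_a (a point): centre of the floor of the left pocket: 108 mm along x, 68 mm along y, 3 mm chamfer at the rim, 18 mm deep below the block's top face, its floor 12 mm above the bench; a seated case's origin lies at this point, its length along the block's x. Pockets are 115 mm apart.
- pocket_b (a point): centre of the floor of the middle pocket: 108 mm along x, 68 mm along y, 3 mm chamfer at the rim, 18 mm deep below the block's top face, its floor 12 mm above the bench; a seated case's origin lies at this point, its length along the block's x. Pockets are 115 mm apart.
- pocket_c (a point): centre of the floor of the right pocket: 108 mm along x, 68 mm along y, 3 mm chamfer at the rim, 18 mm deep below the block's top face, its floor 12 mm above the bench; a seated case's origin lies at this point, its length along the block's x. Pockets are 115 mm apart.
- scanner: small fixed grey presentation code scanner on a round black foot 92 mm wide, 145 mm high overall, its head 78 mm wide. Origin at the centre of its underside; its window looks along its own -x.
- window (a point): centre of the scanner's dark window, 115 mm above the bench; the reading direction is this frame's -x (level), y is across, z up.
- beaker: clear plastic beaker with spout, 127 x 115 x 148 mm, bystander to leave alone; origin at the centre of its underside
- whitecap_jar: translucent jar with white screw lid, 105 mm wide, 122 mm high, bystander; origin at the centre of its underside
- timer: small bench timer with coloured keys, 68 x 62 x 20 mm, bystander; origin at the centre of its underside
- tape_roll: roll of tape lying flat, 104 mm wide, 25 mm high, bystander; origin at the centre of its underside
- marker: marker pen with blue cap, 138 x 11 x 12 mm, bystander; origin at the centre of its underside
- conical: conical tube standing on its blue cap, 35 mm wide, 113 mm high, bystander; origin at the centre of its underside

How it is judged:
By the outcome, as a careful person would: the job done as asked, in the order asked, and still so for the second after the job is handed in, while the arm keeps its last pose, push and grip.
It also fails if it takes over 72 s, if anything falls off the work surface, if the arm or the gripper's body presses on something with over 40 N, if the wrist force passes 120 N, or if a joint passes its speed limit or range.

## Working session

There is one attempt and no reset: what is moved stays moved. The work goes in short steps, Python scripts to look and compute and a tool call to move; the robot and the scene stay as the last step left them, time stands still between calls to the robot, and variables do not carry over. Pictures are saved under pics/ and viewed, at most 10 in all, crops included, and the job is handed in when it is done.

Besides the shell and the picture viewer there is one more tool, called after "Emit:" by a JSON object that holds its "api" and its "payload", one argument or row to a line. send_rows: Moves the arm, as the interface text tells. Its arguments: {"type":"object","properties":{"increments":{"type":"array"},"newtons":{"type":"number"}},"required":["increments"]}

```bash
mkdir -p pics
python3 - <<'E'
from rig import robot
import cv2,pickle
o=robot.get_obs(); print(o)
for n in("scene","top"):
    c=robot.camera(n); pickle.dump(c,open(n+".pkl","wb")); cv2.imwrite(f"pics/{n}.png",c["image"][:,:,::-1]); print(n,c["fx"],c["cx"],c["cy"],c["R"],c["t"])
E
```

```text
{'time': 0.0, 'q': array([-1.51049556e+00,  5.28454246e-01,  1.43392451e+00,  5.23463372e-06,
        1.18136350e+00, -1.78508511e-01]), 'joint_velocities': array([ 2.82218264e-04, -2.61583284e-04, -9.23191325e-04, -8.55146363e-04,
       -5.01103001e-04,  4.35727661e-05]), 'joint_torque': array([-4.54209166e-04, -4.40043283e+01, -1.76591134e+01,  6.33994024e-02,
        5.83125022e-02, -1.79783856e-04]), 'position': array([ 0.14782339, -0.60655091,  0.24027184]), 'tool_rot': array([ 9.92879277e-01,  1.19120048e-01,  6.59040210e-05, -1.07278213e-03]), 'ft_force': array([-0.55716846, -0.32246339, -0.66168287]), 'moment': array([-0.04240792,  0.02662103, -0.01269252]), 'grip_force': 0.0, 'grip_width': 0.08683300967481934}
scene 439.76015156183627 317.3980690465284 205.8127570952059 [[-0.88899683 -0.45769578  0.01411389]
 [-0.33536042  0.62977507 -0.70065452]
 [ 0.31179804 -0.62761289 -0.71336109]] [0.48713671 0.28173326 1.28142961]
top 422.4590332456657 335.3664160883533 198.70589780096017 [[ 0.49750616 -0.86738735  0.01126094]
 [-0.81735922 -0.47308045 -0.32881423]
 [ 0.29053663  0.15438287 -0.94432748]] [-0.30020019  0.47650363  1.50688585]
```

View pics/scene.png

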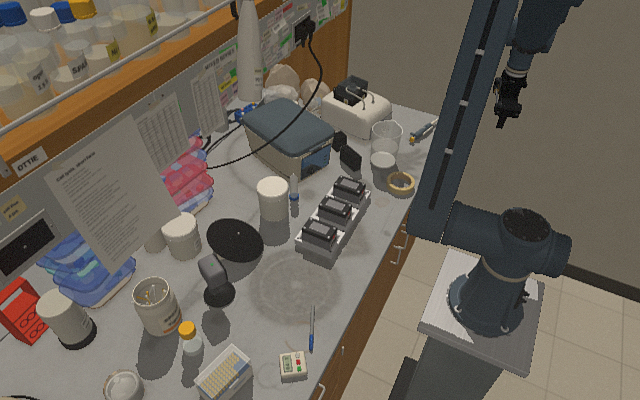

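View pics/top.png

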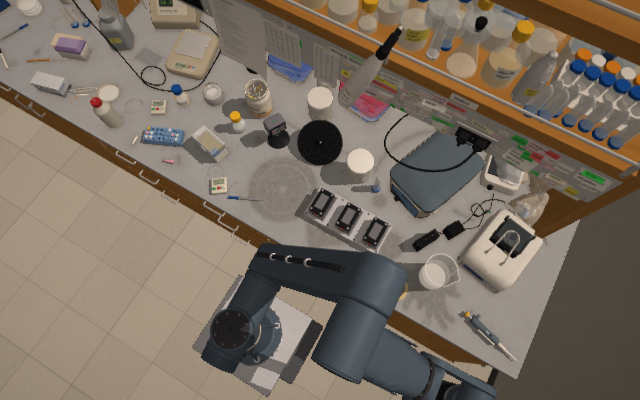

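The scene view shows the block with three cases at about (320,235), (335,210) and (350,188), and the scanner head at about (212,270). In the top view the cases are at (322,203), (348,216) and (376,232), and the scanner is at (277,130). I'll make a metric orthographic map and enlarged crops.

```bash
cat > h.py <<'E'
import numpy as np,pickle,cv2
def cloud(c):
    z=c["range_z"];v,u=np.mgrid[:400,:640]
    P=np.stack([(u-c["cx"])/c["fx"]*z,(v-c["cy"])/c["fy"]*z,z],-1)
    W=(P-c["t"])@c["R"]; W[z==0]=np.nan
    return W
def ray(c,u,v,h):
    d=np.array([(u-c["cx"])/c["fx"],(v-c["cy"])/c["fy"],1])@c["R"]; o=-c["R"].T@c["t"]
    return o+d*(h-o[2])/d[2]
def proj(c,X):
    p=c["R"]@np.asarray(X)+c["t"]; return p[0]/p[2]*c["fx"]+c["cx"],p[1]/p[2]*c["fy"]+c["cy"]
E
python3 - <<'E'
from h import *
out=[]
for n in("scene","top"):
    c=pickle.load(open(n+".pkl","rb")); W=cloud(c).reshape(-1,3)
    for nm,(a,b) in dict(scene=dict(A=(320,232),B=(336,208),C=(350,186),scan=(212,268),foot=(219,294)),top=dict(A=(322,203),B=(348,216),C=(376,232),scan=(277,125),foot=(280,140)))[n].items():
        print(n,nm,cloud(c)[b,a].round(3))
    # lids
    m=(W[:,2]>.055)&(W[:,2]<.085)&(abs(W[:,0]-.5)<.3)&(abs(W[:,1])<.4)
    I=np.zeros((600,700,3),np.uint8)
    im=c["image"].reshape(-1,3)
    q=np.round((W-[.3,-.35,0])/.001); 
    ok=np.isfinite(W).all(1)&(W[:,2]<.2)
    for i in np.where(ok)[0]:
        x,y=int(q[i,0]),int(q[i,1])
        if 0<=x<600 and 0<=y<700: cv2.circle(I,(699-y,599-x),1,tuple(int(k) for k in im[i,::-1]),-1)
    out.append(I)
    np.save(n+"_W.npy",W.reshape(400,640,3))
cv2.imwrite("pics/ortho_top.png",out[1]);cv2.imwrite("pics/ortho_scene.png",out[0])
c=pickle.load(open("scene.pkl","rb"))["image"][:,:,::-1]
t=pickle.load(open("top.pkl","rb"))["image"][:,:,::-1]
A=cv2.resize(c[165:315,190:390],(800,600),interpolation=3);cv2.imwrite("pics/cs.png",A)
A=cv2.resize(t[105:255,250:410],(640,600),interpolation=3);cv2.imwrite("pics/ct.png",A)
E
```

```text
scene A [0.519 0.041 0.074]
scene B [ 0.52  -0.076  0.075]
scene C [ 0.523 -0.194  0.075]
scene scan [0.691 0.344 0.143]
scene foot [0.691 0.344 0.017]
top A [0.527 0.016 0.066]
top B [ 0.529 -0.096  0.075]
top C [ 0.525 -0.216  0.084]
top scan [0.692 0.311 0.141]
top foot [0.692 0.315 0.013]
```

View pics/cs.png

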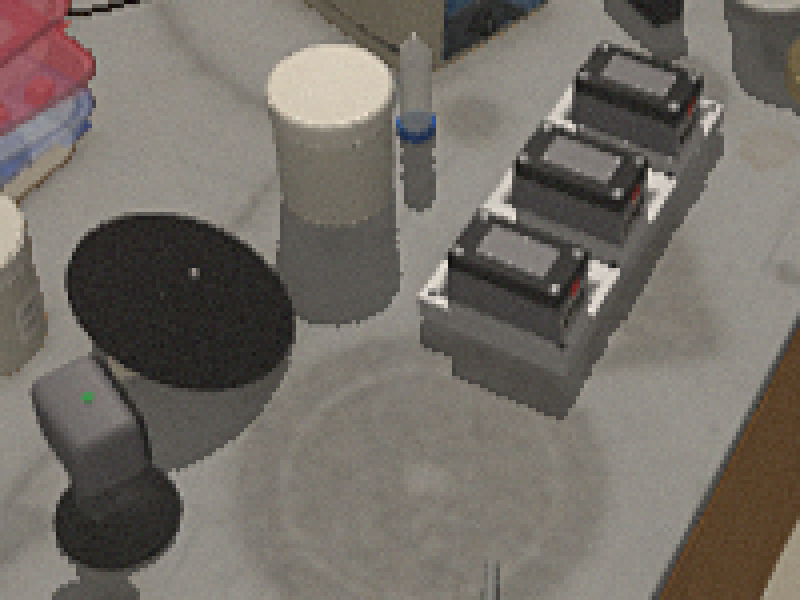

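View pics/ct.png

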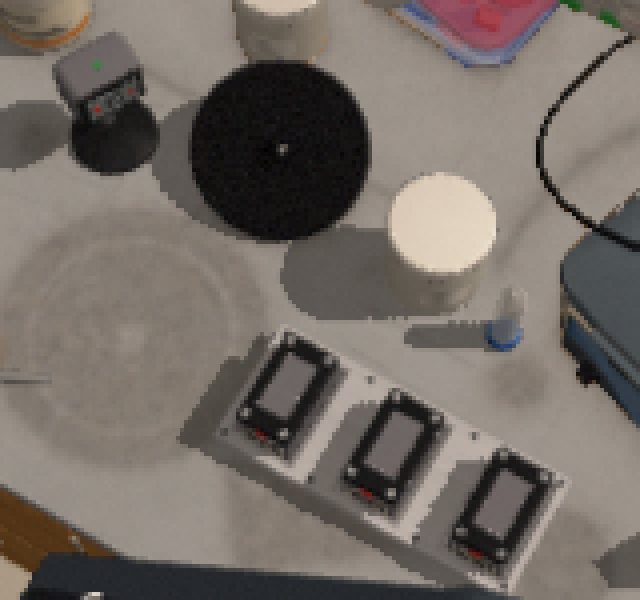

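The crops show the lid plates in the scene crop at A(517,249), B(582,157) and C(640,77), and in the top crop at A(287,383), B(394,440) and C(502,497). The scanner window, with red marks, is at top-crop (112,100) and faces roughly the robot and the block.

Run:
```python
from h import *
s=pickle.load(open("scene.pkl","rb"));t=pickle.load(open("top.pkl","rb"))
def tri(ps,pt):
    u=[190+(ps[0]+.5)/4-.5,165+(ps[1]+.5)/4-.5];w=[250+(pt[0]+.5)/4-.5,105+(pt[1]+.5)/4-.5]
    A=[];b=[]
    for c,(x,y) in((s,u),(t,w)):
        d=np.array([(x-c["cx"])/c["fx"],(y-c["cy"])/c["fy"],1])@c["R"];d/=np.linalg.norm(d);o=-c["R"].T@c["t"]
        M=np.eye(3)-np.outer(d,d);A.append(M);b.append(M@o)
    A=np.vstack(A);b=np.hstack(b);X,r,_,_=np.linalg.lstsq(A,b,rcond=None);return X,np.sqrt(r)
for n,a,b in[("A",(517,249),(287,383)),("B",(582,157),(394,440)),("C",(640,77),(502,497)),("led",(88,398),(97,65)),("foot",(118,518),(115,135))]:print(n,*tri(a,b))
for n in("scene","top"):
    W=np.load(n+"_W.npy")
    m=np.isfinite(W[...,0])
    for lo,hi,nm,bx in[(.065,.085,"lids",(.4,.65,-.3,.1)),(.125,.16,"head",(.6,.8,.2,.42)),(.09,.16,"headall",(.6,.8,.2,.42))]:
        k=m&(W[...,2]>lo)&(W[...,2]<hi)&(W[...,0]>bx[0])&(W[...,0]<bx[1])&(W[...,1]>bx[2])&(W[...,1]<bx[3])
        if nm=="lids":
            l,L,st,ce=cv2.connectedComponentsWithStats(k.astype(np.uint8))
            for i in range(1,l):
                if st[i,4]>60: P=W[L==i];print(n,nm,st[i,4],np.median(P[:,2]),cv2.minAreaRect(P[:,:2].astype(np.float32)*1000))
        else: P=W[k];print(n,nm,len(P),cv2.minAreaRect(P[:,:2].astype(np.float32)*1000), P.max(0))
```

```text
A [0.53310024 0.0217734  0.07228866] [0.00059871]
B [ 0.53306241 -0.09358149  0.0730999 ] [0.00240331]
C [ 0.53345294 -0.20704817  0.07169868] [0.00507566]
led [0.70209247 0.33215544 0.1390556 ] [0.00034419]
foot [ 0.70296103  0.33222832 -0.00764889] [6.0856528e-06]
scene lids 367 0.0740042055500187 ((529.589111328125, -203.3341064453125), (60.62979507446289, 99.47410583496094), 88.86650085449219)
scene lids 420 0.0740209628785422 ((529.8168334960938, -88.3079833984375), (100.35003662109375, 65.39629364013672), 2.072261095046997)
scene lids 484 0.07431163769944535 ((529.4409790039062, 25.477981567382812), (102.27483367919922, 64.5675277709961), 2.2691149711608887)
scene head 526 ((698.1281127929688, 337.9499206542969), (55.25250244140625, 77.4130630493164), 62.05360794067383) [0.74019187 0.37558459 0.15039607]
scene headall 696 ((697.9799194335938, 338.028564453125), (55.25250244140625, 77.74858093261719), 62.05360794067383) [0.74099906 0.37642205 0.15039607]
top lids 387 0.07412493696441423 ((530.659912109375, 20.092384338378906), (101.03096008300781, 58.20653533935547), 0.07214948534965515)
top lids 397 0.0741309259823681 ((531.2445678710938, -95.35807037353516), (57.98835754394531, 101.26543426513672), 89.2472152709961)
top lids 413 0.07418684755491918 ((530.5530395507812, -210.2481231689453), (100.52366638183594, 58.379150390625), 0.9846193790435791)
top head 268 ((700.8358154296875, 329.96575927734375), (56.24559020996094, 79.15935516357422), 63.78248596191406) [0.74014029 0.3665163  0.1530931 ]
top headall 354 ((718.193359375, 369.0018615722656), (145.90054321289062, 80.2638931274414), 65.63091278076172) [0.78360223 0.41945904 0.1530931 ]
```

Measured so far:
- **Lids:** 0.074 high, as they should be, at x≈0.531 and y≈0.021 / −0.094 / −0.208, yaw ≈0–1°.
- **Scanner head:** about (0.70, 0.333), axis yaw ≈62–64°.

Next I move over case C.

Emit:
{"api": "send_rows", "payload": {
  "increments": [0,0,-0.015,2.4,2.5,0,1,0,0,-0.015,2.4,2.5,0,1,0,0,-0.015,2.4,2.5,0,1,0,0,-0.015,2.4,2.5,0,1,0,0,-0.015,2.4,2.5,0,1,0,0,-0.015,2.4,2.5,0,1,0,0,-0.015,2.4,2.5,0,1,0,0,-0.015,2.4,2.5,0,1,0,0,-0.015,2.4,2.5,0,1,0,0,-0.015,2.4,2.5,0,1,0,0,-0.015,2.4,2.5,0,1,0,0,-0.015,2.4,2.5,0,1,0,0,-0.015,2.4,2.5,0,1,0,0,-0.015,2.4,2.5,0,1,0,0,-0.015,2.4,2.5,0,1,0,0,-0.015,2.4,2.5,0,1,0,0,0,0,0,0,1,0,0,0,0,0,0,1,0,0,0,0,0,0,1]
}}

```text
time: 1.68
position: [0.5313, -0.2072, 0.2408]
tool_rot: [1.0, -0.0, -0.001, -0.0]
ft_force: [0.3, 0.2, 0.4]
grip_width: 0.0871
grip_force: 0.0
```

Run:
```python
from rig import robot
from h import *
o=robot.get_obs();print(o["time"],o["position"],o["tool_rot"],o["q"],o["ft_force"],o["moment"])
c=robot.camera("wrist");pickle.dump(c,open("w1.pkl","wb"));cv2.imwrite("pics/w1.png",c["image"][:,:,::-1])
print(-c["R"].T@c["t"])
W=cloud(c);m=(W[...,2]>.065)&(W[...,2]<.085)
l,L,st,ce=cv2.connectedComponentsWithStats(m.astype(np.uint8))
for i in range(1,l):
    if st[i,4]>300:P=W[L==i];print(st[i],np.median(P[:,2]),cv2.minAreaRect(P[:,:2].astype(np.float32)*1000))
```

```text
1.6833 [ 0.53129683 -0.20715874  0.24077962] [ 9.99999722e-01 -1.65214676e-04 -7.23321538e-04 -7.24343291e-05] [-5.67343733e-01  4.54785304e-01  1.57188194e+00 -7.29068070e-04
  1.11622347e+00  1.00410357e+00] [0.33324963 0.17995771 0.40928957] [-0.00527423  0.03368208 -0.04927008]
[ 0.60804132 -0.20684594  0.38443021]
[109   0  70  34 722] 0.07449283152763458 ((690.5022583007812, -45.78269577026367), (12.584066390991211, 64.07662963867188), 22.417081832885742)
[ 298    0  146   60 1098] 0.07238942626418035 ((676.023681640625, -243.51748657226562), (138.31834411621094, 17.24677848815918), 69.95436096191406)
[ 564    0   70   56 1433] 0.06561238838597801 ((687.719970703125, -455.73394775390625), (46.62318801879883, 45.72595977783203), 58.08014678955078)
[  68  144   77   95 5628] 0.07446967748402063 ((530.9939575195312, 23.200546264648438), (60.42871856689453, 100.34642791748047), 89.74422454833984)
[ 183  144   66   94 5328] 0.07445729768522079 ((531.912353515625, -91.76231384277344), (98.4281005859375, 59.77733612060547), 0.0489288866519928)
[ 298  144   58   94 5233] 0.07441596732773804 ((531.8861083984375, -206.59445190429688), (98.84965515136719, 58.987606048583984), 0.045002978295087814)
[ 519  170   81   76 1112] 0.07530439844571712 ((521.38623046875, -437.6352233886719), (33.99016571044922, 97.42500305175781), 57.8905029296875)
[ 581  194   59   57 1857] 0.07158647035400396 ((497.60986328125, -508.3957824707031), (33.69949722290039, 63.20992660522461), 60.73241424560547)
```

View pics/w1.png

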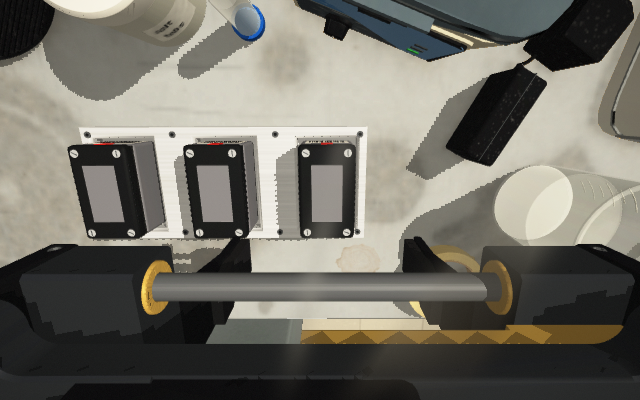

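The wrist picture shows all three cases, with the lids centred at pixels (100,190), (215,190) and (327,190). Case C measures (0.532, −0.207) with its top at 0.0744, directly below the TCP. I descend on it, grip it and lift it.

Emit:
{"api": "send_rows", "payload": {
  "increments": [0,0,0,0,0,-2,1,0,0,0,0,0,-3,1,0,0,0,0,0,-3,1,0,0,0,0,0,-3,1,0,0,0,0,0,-3,1,0,0,0,0,0,-2,1,0,0,0,0,0,-1.5,1,0,0,0,0,0,-0.8,1,0,0,0,0,0,0,1,0,0,0,0,0,0,0,0,0,0,0,0,0,0,0,0,0,0,0,0,0,0,0,0,0,0,0,0,0,0,0,0,0,0,0,0,0,0,0,0,0,0,0,0,0,0,0,0,0,0,0,0,0,0,0,0],
  "newtons": 45
}}

```text
time: 3.15
position: [0.5322, -0.2073, 0.059]
tool_rot: [1.0, -0.001, 0.0, 0.0]
ft_force: [-0.4, 0.7, 6.1]
grip_width: 0.0572
grip_force: 45.0
```

Emit:
{"api": "send_rows", "payload": {
  "increments": [0,0,0,0,0,1,0,0,0,0,0,0,2,0,0,0,0,0,0,3,0,0,0,0,0,0,3,0,0,0,0,0,0,3,0,0,0,0,0,0,2,0,0,0,0,0,0,2,0,0,0,0,0,0,0,0,0,0,0,0,0,0,0,0,0,0,0,0,0,0,0,0,0,0,0,0,0,0,0,0,0,0,0,0]
}}

```text
time: 4.15
position: [0.5308, -0.2066, 0.2163]
tool_rot: [1.0, -0.001, -0.002, -0.001]
ft_force: [0.3, -0.6, -3.9]
grip_width: 0.058
grip_force: 45.0
```

```bash
cat > o.py <<'E'
from rig import robot
o=robot.get_obs();print(o["time"],o["position"].round(4),o["tool_rot"].round(4),"F",o["ft_force"].round(2),"M",o["moment"].round(3),o["q"].round(2),o["grip_width"].round(4))
E
python3 o.py
```

```text
Traceback (most recent call last):
  File "o.py", line 2, in <module>
    o=robot.get_obs();print(o["time"],o["position"].round(4),o["tool_rot"].round(4),"F",o["ft_force"].round(2),"M",o["moment"].round(3),o["q"].round(2),o["grip_width"].round(4))
                                                                                                                                                        ^^^^^^^^^^^^^^^^^^^^^
AttributeError: 'float' object has no attribute 'round'
```

Emit:
{"api": "send_rows", "payload": {
  "increments": [0,0,0,2.8,0,0,0,0,0,0,2.8,0,0,0,0,0,0,2.8,0,0,0,0,0,0,1.6,0,0,0,0,0,0,0,0,0,0,0,0,0,0,0,0,0,0,0,0,0,0,0,0,0,0,0,0,0,0,0,0,0,0,0,0,0,0,0,0,0,0,0,0,0,0,0,0,0,0,0,0]
}}

```text
time: 5.07
position: [0.6315, -0.2073, 0.2185]
tool_rot: [1.0, -0.001, 0.0, -0.0]
ft_force: [-0.4, 0.3, -4.7]
grip_width: 0.0579
grip_force: 45.0
```

```bash
python3 o.py
```

```text
Traceback (most recent call last):
  File "o.py", line 2, in <module>
    o=robot.get_obs();print(o["time"],o["position"].round(4),o["tool_rot"].round(4),"F",o["ft_force"].round(2),"M",o["moment"].round(3),o["q"].round(2),o["grip_width"].round(4))
                                                                                                                                                        ^^^^^^^^^^^^^^^^^^^^^
AttributeError: 'float' object has no attribute 'round'
```

Emit:
{"api": "send_rows", "payload": {
  "increments": [0,0,0,-2.8,0,0,0,0,0,0,-2.8,0,0,0,0,0,0,-2.8,0,0,0,0,0,0,-1.6,0,0,0,0,0,0,0,0,0,0,0,0,0,0,0,0,0,0,0,0,0,0,0,0,0,0,0,0,0,0,0,0,0,0,0,0,0,0,0,0,0,0,0,0,0,0,0,0,0,0,0,0]
}}

```text
time: 5.98
position: [0.5323, -0.2072, 0.2181]
tool_rot: [1.0, -0.0, 0.0, 0.0]
ft_force: [0.4, 0.7, -5.1]
grip_width: 0.0577
grip_force: 45.0
```

```bash
python3 o.py
```

```text
Traceback (most recent call last):
  File "o.py", line 2, in <module>
    o=robot.get_obs();print(o["time"],o["position"].round(4),o["tool_rot"].round(4),"F",o["ft_force"].round(2),"M",o["moment"].round(3),o["q"].round(2),o["grip_width"].round(4))
                                                                                                                                                        ^^^^^^^^^^^^^^^^^^^^^
AttributeError: 'float' object has no attribute 'round'
```

```bash
cat > o.py <<'E'
from rig import robot
import numpy as np
o=robot.get_obs();print(round(o["time"],2),o["position"].round(4),o["tool_rot"].round(4),"F",o["ft_force"].round(2),o["q"].round(2),round(o["grip_width"],4))
M=[o["moment"]]
for i in range(5): robot.camera("wrist");M.append(robot.get_obs()["moment"])
print("M mean",np.mean(M,0).round(4),"sd",np.std(M,0).round(3))
E
python3 o.py
```

```text
5.98 [ 0.5323 -0.2072  0.2181] [ 1.e+00 -4.e-04  0.e+00  0.e+00] F [ 0.42  0.72 -5.1 ] [-0.57  0.48  1.59  0.    1.06  1.  ] 0.0577
M mean [0.0222 0.0067 0.0092] sd [0.014 0.023 0.044]
```

Emit:
{"api": "send_rows", "payload": {
  "increments": [0,0,0,2.8,0,0,0,0,0,0,2.8,0,0,0,0,0,0,2.8,0,0,0,0,0,0,1.6,0,0,0,0,0,0,0,0,0,0,0,0,0,0,0,0,0,0,0,0,0,0,0,0,0,0,0,0,0,0,0,0,0,0,0,0,0,0,0,0,0,0,0,0,0,0,0,0,0,0,0,0]
}}

```text
time: 7.15
position: [0.6314, -0.2074, 0.2185]
tool_rot: [1.0, -0.001, -0.0, -0.0]
ft_force: [0.1, 0.7, -4.0]
grip_width: 0.0575
grip_force: 45.0
```

```bash
python3 o.py
```

```text
7.15 [ 0.6314 -0.2074  0.2185] [ 1.e+00 -8.e-04 -0.e+00 -0.e+00] F [ 0.13  0.66 -3.96] [-0.49  0.61  1.35 -0.    1.19  1.09] 0.0575
M mean [0.0084 0.0142 0.0103] sd [0.028 0.023 0.023]
```

Emit:
{"api": "send_rows", "payload": {
  "increments": [0,0,0,-2.8,0,0,0,0,0,0,-2.8,0,0,0,0,0,0,-2.8,0,0,0,0,0,0,-1.6,0,0,0,0,0,0,0,0,0,0,0,0,0,0,0,0,0,0,0,0,0,0,0,0,0,0,0,0,0,0,0,0,0,0,0,0,0,0,0,0,0,0,0,0,0,0,0,0,0,0,0,0]
}}

```text
time: 8.32
position: [0.5323, -0.2072, 0.2181]
tool_rot: [1.0, -0.0, 0.0, -0.0]
ft_force: [0.5, 0.6, -4.2]
grip_width: 0.0581
grip_force: 45.0
```

```bash
python3 o.py
```

```text
8.32 [ 0.5323 -0.2072  0.2181] [ 1.e+00 -4.e-04  0.e+00 -0.e+00] F [ 0.49  0.58 -4.21] [-0.57  0.48  1.59  0.    1.06  1.  ] 0.0581
M mean [0.0231 0.0024 0.0003] sd [0.038 0.021 0.022]
```

The C readings (My 0.007, 0.014, 0.002) don't change from stroke to stroke, so C is silent. I reseat it.

Emit:
{"api": "send_rows", "payload": {
  "increments": [0,0,0,0,0,-2,0,0,0,0,0,0,-3,0,0,0,0,0,0,-3,0,0,0,0,0,0,-3,0,0,0,0,0,0,-1.5,0,0,0,0,0,0,-1,0,0,0,0,0,0,-1,0,0,0,0,0,0,-0.8,0,0,0,0,0,0,-0.5,0,0,0,0,0,0,-0.2,0,0,0,0,0,0,0,0,0,0,0,0,0,0,0]
}}

```text
time: 9.57
position: [0.5326, -0.2077, 0.0591]
tool_rot: [1.0, -0.001, 0.001, 0.001]
ft_force: [0.7, -0.3, -4.3]
grip_width: 0.0579
grip_force: 45.0
```

Emit:
{"api": "send_rows", "payload": {
  "increments": [0,0,0,0,0,-0.1,0,0,0,0,0,0,0,0,0,0,0,0,0,0,0.3,0,0,0,0,0,0,1,0,0,0,0,0,0,1,0,0,0,0,0,0,1,0,0,0,0,0,0,1,0,0,0,0,0,1.5,1,0,0,0,0,0,3,1,0,0,0,0,0,3,1,0,0,0,0,0,2,1,0,0,0,0,0,0.6,1,0,0,0,0,2,0,1,0,0,0,0,3.5,0,1,0,0,0,0,3.5,0,1,0,0,0,0,2.5,0,1,0,0,0,0,0,0,1,0,0,0,0,0,0,1,0,0,0,0,0,0,1]
}}

```text
time: 11.15
position: [0.532, -0.0926, 0.1577]
tool_rot: [1.0, -0.0, -0.0, 0.0]
ft_force: [-0.4, -0.5, 0.2]
grip_width: 0.0874
grip_force: 0.0
```

Run:
```python
from rig import robot
from h import *
print(robot.get_obs()["position"])
for n in ("wrist","top"):
    c=robot.camera(n)
    W=cloud(c);m=(W[...,2]>.065)&(W[...,2]<.085)&(abs(W[...,0]-.53)<.1)&(abs(W[...,1]+.09)<.19)
    l,L,st,ce=cv2.connectedComponentsWithStats(m.astype(np.uint8))
    for i in range(1,l):
        if st[i,4]>150:P=W[L==i];print(st[i],np.median(P[:,2]),cv2.minAreaRect(P[:,:2].astype(np.float32)*1000))
```

```text
[ 0.53198931 -0.09259684  0.15768925]
[ 431  153   90  120 8271] 0.07433938235837091 ((534.408935546875, -207.2693328857422), (95.58521270751953, 59.85756301879883), 0.3462907373905182)
[ 132  154   91  119 8169] 0.07447076708356176 ((533.8953247070312, 23.229196548461914), (94.94395446777344, 59.833343505859375), 0.5680529475212097)
[ 287  154   78  119 8777] 0.07443495981020055 ((533.2177734375, -91.6932601928711), (59.11452865600586, 96.71601104736328), 89.96979522705078)
[336 210  21  21 257] 0.0745320074649933 ((512.664306640625, -95.21900177001953), (63.897212982177734, 58.97393798828125), 0.3531866669654846)
[363 217  26  29 415] 0.0745754828659654 ((531.0796508789062, -210.68373107910156), (58.66169357299805, 101.5182876586914), 89.89077758789062)
```

C is seated again (top 0.0743, same place). Case B next.

Emit:
{"api": "send_rows", "payload": {
  "increments": [0,0,0,0,0,-2,1,0,0,0,0,0,-3,1,0,0,0,0,0,-2.5,1,0,0,0,0,0,-1.5,1,0,0,0,0,0,-1,1,0,0,0,0,0,0,1,0,0,0,0,0,0,0,0,0,0,0,0,0,0,0,0,0,0,0,0,0,0,0,0,0,0,0,0,0,0,0,0,0,0,0,0,0,0,0,0,0,0,0,0,0,0,0,0,0],
  "newtons": 45
}}

```text
time: 12.33
position: [0.5323, -0.0923, 0.059]
tool_rot: [1.0, -0.001, 0.001, 0.0]
ft_force: [-0.8, 1.3, 4.9]
grip_width: 0.0577
grip_force: 45.0
```

Emit:
{"api": "send_rows", "payload": {
  "increments": [0,0,0,0,0,1,0,0,0,0,0,0,2,0,0,0,0,0,0,3,0,0,0,0,0,0,3,0,0,0,0,0,0,3,0,0,0,0,0,0,2,0,0,0,0,0,0,2,0,0,0,0,0,0,0,0,0,0,0,2.8,0,0,0,0,0,0,2.8,0,0,0,0,0,0,2.8,0,0,0,0,0,0,1.6,0,0,0,0,0,0,0,0,0,0,0,0,0,0,0,0,0,0,0,0,0,0,0,0,0,0,0,0,0,0,0,0,0,0,0,0,0,0,0,0,0,0,0,0,0,0,0,0,0,0,0,0]
}}

```text
time: 13.92
position: [0.6313, -0.0923, 0.2184]
tool_rot: [1.0, -0.001, -0.0, -0.0]
ft_force: [0.2, -0.3, -3.7]
grip_width: 0.0575
grip_force: 45.0
```

```bash
python3 o.py
```

```text
13.92 [ 0.6313 -0.0923  0.2184] [ 1.e+00 -7.e-04 -1.e-04 -0.e+00] F [ 0.15 -0.3  -3.72] [-0.32  0.57  1.42 -0.    1.15  1.25] 0.0575
M mean [ 0.0091  0.0395 -0.0099] sd [0.029 0.032 0.027]
```

Emit:
{"api": "send_rows", "payload": {
  "increments": [0,0,0,-2.8,0,0,0,0,0,0,-2.8,0,0,0,0,0,0,-2.8,0,0,0,0,0,0,-1.6,0,0,0,0,0,0,0,0,0,0,0,0,0,0,0,0,0,0,0,0,0,0,0,0,0,0,0,0,0,0,0,0,0,0,0,0,0,0,0,0,0,0,0,0,0,0,0,0,0,0,0,0]
}}

```text
time: 15.08
position: [0.5324, -0.0923, 0.2181]
tool_rot: [1.0, -0.0, 0.0, 0.0]
ft_force: [0.4, 0.5, -3.9]
grip_width: 0.0576
grip_force: 45.0
```

```bash
python3 o.py
```

```text
15.08 [ 0.5324 -0.0923  0.2181] [ 1.e+00 -5.e-04  1.e-04  0.e+00] F [ 0.43  0.46 -3.9 ] [-0.38  0.44  1.67  0.    1.03  1.19] 0.0576
M mean [ 0.0222 -0.0317 -0.0181] sd [0.024 0.029 0.02 ]
```

Emit:
{"api": "send_rows", "payload": {
  "increments": [0,0,0,2.8,0,0,0,0,0,0,2.8,0,0,0,0,0,0,2.8,0,0,0,0,0,0,1.6,0,0,0,0,0,0,0,0,0,0,0,0,0,0,0,0,0,0,0,0,0,0,0,0,0,0,0,0,0,0,0,0,0,0,0,0,0,0,0,0,0,0,0,0,0,0,0,0,0,0,0,0]
}}

```text
time: 16.25
position: [0.6314, -0.0923, 0.2185]
tool_rot: [1.0, -0.001, -0.0, -0.0]
ft_force: [-0.5, 0.2, -3.6]
grip_width: 0.0577
grip_force: 45.0
```

```bash
python3 o.py
```

```text
16.25 [ 0.6314 -0.0923  0.2185] [ 1.e+00 -7.e-04 -1.e-04 -0.e+00] F [-0.46  0.21 -3.63] [-0.32  0.57  1.42 -0.    1.15  1.25] 0.0577
M mean [0.022  0.04   0.0015] sd [0.026 0.03  0.035]
```

Emit:
{"api": "send_rows", "payload": {
  "increments": [0,0,0,-2.8,0,0,0,0,0,0,-2.8,0,0,0,0,0,0,-2.8,0,0,0,0,0,0,-1.6,0,0,0,0,0,0,0,0,0,0,0,0,0,0,0,0,0,0,0,0,0,0,0,0,0,0,0,0,0,0,0,0,0,0,0,0,0,0,0,0,0,0,0,0,0,0,0,0,0,0,0,0]
}}

```text
time: 17.42
position: [0.5324, -0.0923, 0.2181]
tool_rot: [1.0, -0.0, 0.0, 0.0]
ft_force: [0.4, 0.4, -5.0]
grip_width: 0.0577
grip_force: 45.0
```

```bash
python3 o.py
```

```text
17.42 [ 0.5324 -0.0923  0.2181] [ 1.e+00 -5.e-04  1.e-04  0.e+00] F [ 0.39  0.43 -4.96] [-0.38  0.44  1.67  0.    1.03  1.19] 0.0577
M mean [ 0.0139 -0.0421 -0.0041] sd [0.024 0.023 0.021]
```

B alternates clearly (+0.040, −0.032, +0.040, −0.042), so B is the rattling case. Next I measure the scanner's axis and window more exactly.

Run:
```python
from h import *
t=pickle.load(open("top.pkl","rb"));s=pickle.load(open("scene.pkl","rb"))
for n,c in(("top",t),("scene",s)):
    W=cloud(c);k=(W[...,0]>.62)&(W[...,0]<.8)&(W[...,1]>.25)&(W[...,1]<.42)
    # local normals
    dx=np.gradient(W,axis=1);dy=np.gradient(W,axis=0);N=np.cross(dy,dx);N/=np.linalg.norm(N,axis=-1,keepdims=True)
    N*=np.sign(np.sum(N*((-c["R"].T@c["t"])-W),-1,keepdims=True))
    h=k&(W[...,2]>.09)&(W[...,2]<.155)
    side=h&(abs(N[...,2])<.6)
    a=np.degrees(np.arctan2(N[...,1],N[...,0]))
    print(n,h.sum(),side.sum(),np.histogram(a[side],bins=np.arange(-180,181,20))[0])
    for lo,hi in((-140,-95),(-50,0),(-180,-140)):
        q=side&(a>lo)&(a<hi)
        if q.sum()>8:
            P=W[q];m=np.median(P,0);u,_,v=np.linalg.svd(P-P.mean(0));print(lo,q.sum(),"c",P.mean(0).round(4),"n",v[2].round(3),np.degrees(np.arctan2(v[2][1],v[2][0])))
    d=k&(W[...,2]>.006)&(W[...,2]<.03)
    P=W[d][:,:2].astype(np.float32); print("foot",len(P),cv2.minEnclosingCircle(P),np.median(W[d][:,2]))
    P=W[h&(N[...,2]>.8)];print("top",len(P),P.mean(0),cv2.minAreaRect(P[:,:2].astype(np.float32)*1000),np.percentile(P[:,2],[5,50,95]))
I=t["image"][100:160,250:310];I2=s["image"][245:315,190:250]
cv2.imwrite("pics/sc.png",np.hstack([cv2.resize(I,(400,400),interpolation=3),cv2.resize(I2,(400,400),interpolation=3)])[:,:,::-1])
```

```text
top 354 188 [ 8 26 31 30 17 11  6  2  6  0  7  0  4  5  0  6 11 18]
-140 65 c [0.6866 0.3124 0.122 ] n [ 0.464  0.843 -0.271] 61.15096683912572
-50 9 c [0.7321 0.3127 0.1368] n [-0.803  0.502 -0.322] 147.98891272610467
-180 34 c [0.6873 0.3145 0.1264] n [-0.492 -0.777  0.394] -122.33296303884542
foot 301 ((0.7068090438842773, 0.33831238746643066), 0.11623518168926239) 0.012237355767942826
top 102 [0.69758175 0.33172468 0.14323297] ((699.4003295898438, 331.03106689453125), (47.02427673339844, 65.26494598388672), 65.73615264892578) [0.13653828 0.14349937 0.14908782]
scene 696 350 [23 20  2 13  0  0  0  0  8  0  2 29 48 18 29 45 52 61]
-140 15 c [0.6861 0.316  0.1371] n [-0.419 -0.903  0.095] -114.91509607994342
-180 43 c [0.67   0.3375 0.1256] n [ 0.694 -0.109 -0.712] -8.962205874628157
foot 538 ((0.7174883484840393, 0.341103732585907), 0.09321828186511993) 0.012706767386165942
top 216 [0.69827926 0.33902268 0.14398124] ((696.8807373046875, 338.9548645019531), (48.97511291503906, 71.4496841430664), 62.95492935180664) [0.14004349 0.14423104 0.14755802]
```

View pics/sc.png

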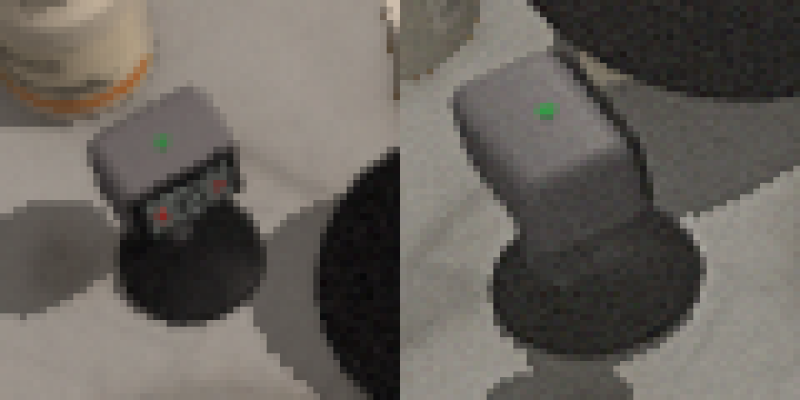

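The enlarged scanner crop (top view, left half) shows the window's red LEDs at (163,215) and (219,184), the window middle at about (192,200), and the front top edge from (133,193) to (232,150). The green LED is at (161,143) there and at (545,110) in the scene half.

Run:
```python
from h import *
t=pickle.load(open("top.pkl","rb"));s=pickle.load(open("scene.pkl","rb"))
f=lambda p:(250+(p[0]+.5)*.15-.5,100+(p[1]+.5)*.15-.5)
R=lambda p,h:ray(t,*f(p),h)
a,b,w=R((163,215),.115),R((219,184),.115),R((192,200),.115)
print(a,b,w);d=b-a;print("normal yaw",np.degrees(np.arctan2(d[1],d[0]))+90,np.linalg.norm(d))
for p,q,h in[((133,193),(232,150),.135),((96,140),(190,90),.14)]:
    d=R(q,h)-R(p,h);print(R(p,h),R(q,h),np.degrees(np.arctan2(d[1],d[0]))+90,np.linalg.norm(d))
print("led",R((161,143),.1445),ray(s,190+545.5*.15-60-.5,245+110.5*70/400-.5,.1445))
# foot ellipse fit from dark pixels not occluded: foot front arc in scene
for p in[(120,265),(190,325),(265,262)]:print("foot",R(p,.012))
from rig import robot
c=robot.camera("wrist");
v=proj(c,[.69,.315,.115]);print(v)
```

```text
[0.67204053 0.31577728 0.115     ] [0.70566107 0.29843835 0.115     ] [0.68883066 0.30644639 0.115     ]
normal yaw 62.71874812220274 0.03782828392548584
[0.66757128 0.33042096 0.135     ] [0.72000977 0.2960514  0.135     ] 56.758118925623556 0.06269818482455992
[0.68388271 0.36550269 0.14      ] [0.73907227 0.33624572 0.14      ] 62.07113916198594 0.06246484555748832
led [0.69924458 0.33012416 0.1445    ] [0.69987458 0.3346874  0.1445    ]
foot [0.66942995 0.36099589 0.012     ]
foot [0.65646702 0.30151183 0.012     ]
foot [0.71630172 0.28448523 0.012     ]
(np.float64(-259.19732174329005), np.float64(-4.864171722078424))
```

Run:
```python
from h import *
W=np.concatenate([np.load(n+"_W.npy").reshape(-1,3) for n in("scene","top")]);W=W[np.isfinite(W).all(1)]
W=W[(W[:,2]<.5)]
for x in np.arange(.45,.86,.04):
    print(round(x,2),[int(1000*W[(abs(W[:,0]-x)<.02)&(abs(W[:,1]-y)<.02)][:,2].max(initial=0)) for y in np.arange(.44,-.25,-.04)])
```

```text
0.45 [23, 23, 11, 8, 10, 16, 8, 10, 9, 34, 38, 40, 38, 41, 37, 34, 40, 34]
0.49 [6, 12, 7, 8, 8, 8, 8, 9, 9, 38, 82, 80, 70, 84, 81, 77, 81, 81]
0.53 [9, 9, 9, 9, 7, 9, 9, 8, 8, 37, 81, 81, 73, 84, 81, 78, 84, 80]
0.57 [9, 10, 8, 8, 8, 9, 11, 10, 10, 36, 81, 80, 72, 82, 82, 78, 83, 81]
0.61 [7, 8, 12, 9, 8, 12, 11, 8, 10, 32, 34, 34, 35, 35, 36, 35, 36, 35]
0.65 [7, 8, 148, 148, 9, 9, 24, 25, 10, 9, 12, 9, 11, 8, 11, 9, 11, 163]
0.69 [8, 8, 151, 153, 141, 57, 51, 46, 27, 499, 499, 499, 128, 127, 117, 346, 381, 403]
0.73 [349, 376, 407, 152, 144, 72, 67, 75, 41, 499, 124, 498, 132, 128, 312, 318, 195, 196]
0.77 [499, 499, 499, 499, 499, 499, 499, 499, 499, 499, 499, 499, 499, 498, 499, 499, 499, 499]
0.81 [149, 44, 490, 10, 9, 499, 499, 478, 499, 499, 499, 479, 481, 498, 499, 499, 499, 498]
0.85 [96, 9, 9, 8, 126, 130, 133, 79, 67, 8, 11, 8, 9, 196, 12, 170, 192, 198]
```

Run:
```python
from h import *
for n in("scene","top"):
    c=pickle.load(open(n+".pkl","rb"));W=np.load(n+"_W.npy")
    k=(W[...,0]>.6)&(W[...,0]<.79)&(W[...,1]>-.05)&(W[...,1]<.3)&(W[...,2]>.13)&(W[...,2]<.6)
    l,L,st,ce=cv2.connectedComponentsWithStats(k.astype(np.uint8),connectivity=8)
    for i in range(1,l):
        if st[i,4]>3:
            P=W[L==i];print(n,st[i],P.min(0).round(2),P.max(0).round(2),c["image"][L==i].mean(0).round())
```

```text
scene [ 182   44   81   96 3595] [ 0.69 -0.    0.43] [0.79 0.22 0.6 ] [108. 103.  91.]
scene [183  80   5   7  13] [0.79 0.19 0.58] [0.79 0.2  0.6 ] [93. 89. 82.]
scene [169  90   2   3   4] [0.79 0.24 0.59] [0.79 0.25 0.6 ] [92. 89. 83.]
scene [ 155   91   36   71 1354] [0.77 0.22 0.44] [0.79 0.3  0.6 ] [105. 100.  90.]
scene [228  90   4   4   5] [0.79 0.04 0.48] [0.79 0.05 0.5 ] [92. 90. 83.]
scene [191 106   4   4   5] [0.79 0.19 0.52] [0.79 0.19 0.53] [94. 91. 83.]
scene [188 114   3   4   6] [0.79 0.2  0.51] [0.79 0.21 0.51] [93. 89. 82.]
scene [186 121   7   6  12] [0.79 0.2  0.48] [0.79 0.22 0.5 ] [92. 90. 82.]
scene [194 123   2   3   4] [0.79 0.19 0.48] [0.79 0.2  0.48] [94. 92. 84.]
top [279  24  23  45 637] [0.77 0.23 0.44] [0.79 0.3  0.6 ] [101.  94.  85.]
top [ 313   41   48   48 1018] [0.77 0.03 0.43] [0.79 0.19 0.6 ] [102.  94.  85.]
top [338  69  49  38 876] [ 0.7  -0.05  0.47] [0.79 0.1  0.6 ] [107.  93.  79.]
top [281 121   5   5  13] [0.7  0.29 0.13] [0.72 0.3  0.14] [57. 55. 53.]
```

The area is clear below 0.43 m for x<0.69 (shelf front and a hanging object lie beyond). I carry B across at x≈0.53, turning 62.5°, then go out and down.

Emit:
{"api": "send_rows", "payload": {
  "increments": [0,0,0.03,0,0.8,0,0,0,0,0.06,0,1.5,0,0,0,0,0.07,0,1.7,0,0,0,0,0.07,0,1.7,0,0,0,0,0.07,0,1.7,0,0,0,0,0.07,0,1.7,0,0,0,0,0.07,0,1.7,0,0,0,0,0.07,0,1.7,0,0,0,0,0.07,0,1.7,0,0,0,0,0.07,0,1.7,0,0,0,0,0.07,0,1.7,0,0,0,0,0.07,0,1.7,0,0,0,0,0.07,0,1.7,0,0,0,0,0.07,0,1.7,0,0,0,0,0.07,0,1.7,0,0,0,0,0.06,0,1.6,0,0,0,0,0.03,0,0.8,0,0,0,0,0,0,0,0,0]
}}

```text
time: 19.22
position: [0.5314, 0.1777, 0.2182]
tool_rot: [0.855, 0.519, 0.0, -0.0]
ft_force: [0.5, 1.1, -4.5]
grip_width: 0.0579
grip_force: 45.0
```

Emit:
{"api": "send_rows", "payload": {
  "increments": [0,0,0,0.7,0,-0.5,0,0,0,0,1.2,0,-1.0,0,0,0,0,1.5,0,-1.4,0,0,0,0,1.5,0,-1.4,0,0,0,0,1.5,0,-1.4,0,0,0,0,1.3,0,-1.2,0,0,0,0,0.8,0,-0.7,0,0,0,0,0.4,0,-0.3,0,0,0,0,0,0,0,0,0,0,0,0,0,0,0,0,0,0,0,0,0,0,0,0,0,0,0,0,0]
}}

```text
time: 20.22
position: [0.6205, 0.1759, 0.1401]
tool_rot: [0.855, 0.518, 0.0, 0.0]
ft_force: [-0.3, -0.6, -3.6]
grip_width: 0.0577
grip_force: 45.0
```

Run:
```python
from rig import robot
from h import *
from scipy.spatial.transform import Rotation as R
o=robot.get_obs();r=R.from_quat(o["tool_rot"]);print(o["time"],o["position"],r.apply([1,0,0]),r.apply([0,0,1]),o["ft_force"],o["q"],o["grip_width"])
c=robot.camera("wrist");pickle.dump(c,open("w2.pkl","wb"))
w=c["image"];s=robot.camera("scene");t=robot.camera("top");pickle.dump(s,open("s2.pkl","wb"));pickle.dump(t,open("t2.pkl","wb"))
print(proj(c,[.69,.3095,.115]),proj(c,[.6995,.3325,.1445]))
A=cv2.resize(w,(480,300),interpolation=cv2.INTER_AREA)
B=cv2.resize(s["image"][200:320,180:340],(400,300),interpolation=3);C=cv2.resize(t["image"][90:190,235:368],(400,300),interpolation=3)
cv2.imwrite("pics/f1.png",np.hstack([B,C])[:,:,::-1]);cv2.imwrite("pics/f2.png",w[:,:,::-1])
```

```text
20.2167 [0.62046751 0.17585478 0.14013444] [4.63435111e-01 8.86130804e-01 3.09401921e-04] [ 5.54808839e-04  5.90025501e-05 -9.99999844e-01] [-0.28592211 -0.5565841  -3.55528119] [1.03200115e-01 6.73011446e-01 1.46649682e+00 1.82106696e-06
 1.00152645e+00 5.85067045e-01] 0.057687372982539585
(np.float64(324.1234147948273), np.float64(-51.92694912664271)) (np.float64(316.86989035226196), np.float64(-182.28640420438066))
```

View pics/f1.png

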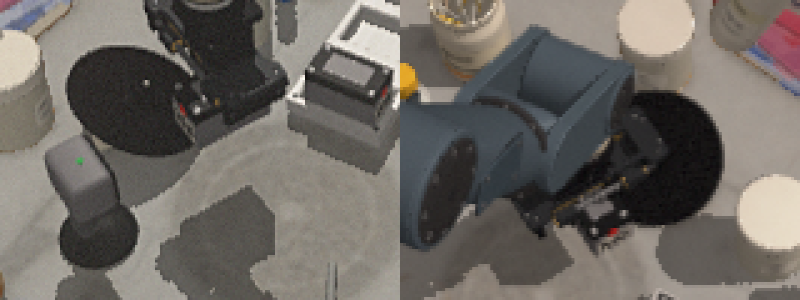

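View pics/f2.png

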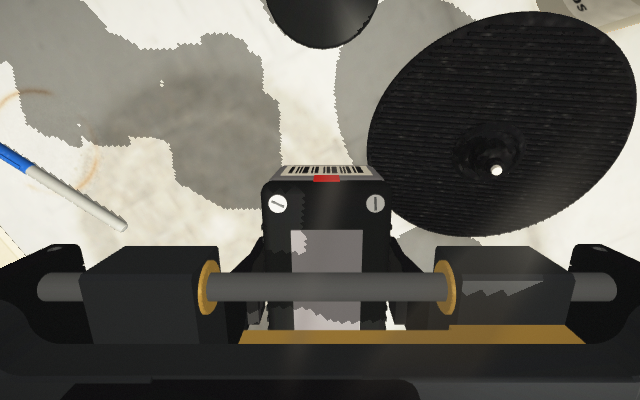

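The wrist view shows the label facing the scanner: barcode middle at (326,172), and the foot's near arc from (266,0) through (322,48) to (378,0). The top view confirms the held case lies clear of the tilted black disc. I check the lateral alignment numerically.

Run:
```python
from h import *
from scipy.optimize import least_squares
c=pickle.load(open("w2.pkl","rb"))
ex=np.array([.4634,.8861]);ey=np.array([-.8861,.4634]);T=np.array([.6205,.1759])
I=c["image"].astype(int).sum(2);pts=[]
for h in(.004,.012):
    P=np.array([ray(c,u,v,h)[:2]-T for u,v in[(266,0),(275,19),(290,37),(322,48),(352,40),(367,23),(378,0)]]);P=np.c_[P@ex,P@ey]
    f=least_squares(lambda p:np.hypot(P[:,0]-p[0],P[:,1]-p[1])-.046,[.17,0]);print(h,"foot centre along,across mm",f.x*1000,f.cost**.5*1000)
W=cloud(c)
for z in(.155,):
  k=(W[...,2]>.145)&(W[...,2]<.165)&(np.hypot(W[...,0]-T[0],W[...,1]-T[1])<.08);k[230:]=0
  print(k.sum(),cv2.minAreaRect(W[k][:,:2].astype(np.float32)*1000),np.median(W[k][:,2]))
# label centre
for u,v in[(326,172)]:
    p=ray(c,u,v,.117)[:2]-T;print("label",p@ex,p@ey)
s=pickle.load(open("s2.pkl","rb"));V=cloud(s);
for n,C in(("top",pickle.load(open("t2.pkl","rb"))),("scene",s)):
  V=cloud(C);k=(V[...,0]>.45)&(V[...,0]<.62)&(V[...,1]>-.26)&(V[...,1]<.06)&(V[...,2]>.065)&(V[...,2]<.08)
  l,L,st,_=cv2.connectedComponentsWithStats(k.astype(np.uint8))
  for i in range(1,l):
    if st[i,4]>60:P=V[L==i];print(n,np.median(P[:,2]),cv2.minAreaRect(P[:,:2].astype(np.float32)*1000))
```

```text
0.004 foot centre along,across mm [176.58763909   2.57746797] 0.9025133958699156
0.012 foot centre along,across mm [175.51175622   2.45141971] 1.6175877865905477
6344 ((638.7642211914062, 209.6470489501953), (21.64189338684082, 58.837730407714844), 62.48933029174805) 0.1550836770082902
label 0.047399500559741355 -0.0005097362209224372
top 0.07407081331624205 ((531.0146484375, 19.758451461791992), (60.43313980102539, 101.59892272949219), 88.4674301147461)
top 0.07421595040016898 ((531.26171875, -210.5642852783203), (100.57667541503906, 58.80096435546875), 0.09841892123222351)
scene 0.07410060695996142 ((530.1954345703125, -204.24459838867188), (62.84601593017578, 100.73793029785156), 89.53559112548828)
scene 0.07454165396859717 ((529.4873657226562, 25.508676528930664), (100.32557678222656, 61.29951477050781), 0.40417760610580444)
```

The label distance is ≈100 mm, its height 116 mm, and the lateral error 1–2.5 mm. A and C remain seated. I trim slightly, settle and hand in.

Emit:
{"api": "send_rows", "payload": {
  "increments": [0,0,0,-0.13,0.07,-0.1,0,0,0,0,0,0,0,0,0,0,0,0,0,0,0,0,0,0,0,0,0,0,0,0,0,0,0,0,0,0,0,0,0,0,0,0,0,0,0,0,0,0,0,0,0,0,0,0,0,0,0,0,0,0,0,0,0,0,0,0,0,0,0,0]
}}

```text
time: 21.2
position: [0.6196, 0.1764, 0.1382]
tool_rot: [0.855, 0.518, -0.0, -0.0]
ft_force: [-0.6, -0.2, -3.5]
grip_width: 0.0579
grip_force: 45.0
```

Run:
```python
from rig import robot
o=robot.get_obs();print(o["time"],o["position"],abs(o["joint_velocities"]).max(),o["ft_force"])
print(robot.hand_in())
```

```text
21.2 [0.61957339 0.1764342  0.13821233] 0.001955430889124153 [-0.5713968  -0.23957157 -3.5362735 ]
the job is handed in; nothing more can be done
None
```

The rattling case is case_b, and I handed the job in at 21 s with it held upright and still, its label facing the scanner window at about 10 cm; case_c was shaken, found silent and reseated, and case_a was not lifted because case_b had already rattled.

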